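# Load the spice caddy over the sill of its dock

### The arm

A 6-joint arm with a two-finger parallel gripper is mounted at the origin on a cart in front of the work surface, level with it; the furniture and walls round the work are solid. World frame = base frame: x ahead of the robot, y to its left, z up, the work surface at z = 0. Lengths are in m, angles in rad, forces in N, time in s.
With the tool pointing down it reaches from about 0.25 to 0.725 m from the base axis. Payload 4 kg.
Tool frame: the origin (TCP) lies midway between the tips of the shut fingers; the grasp point (between the pads) lies 19 mm behind it; x points along the fingers, y is the direction in which the jaws open and shut, and the axes are right-handed (so a half turn about x gives the same grasp; the last joint's range is limited). The gripper opens to 85 mm and grips with 20 to 120 N. Pads are 22 mm wide; open, the fingers measure 114 mm over their backs; the gripper's body (76 mm by 85 mm) begins 54 mm behind the grasp point. The pads swing forward as they close: fully open they stand 13 mm farther back than shut.
Start: joints at [1.188, 0.241, 0.005, 1.335, 0, 1.571], TCP at [0.187, 0.464, 0.231] pointing down, gripper open.
Joint ranges: [-2.72, 2.72], [-1.05, 1.87], [-1.09, 1.28], [-1.99, 2.15], [-1.42, 1.44], [-3.14, 3.14]. Speed limits (rad/s): [2.79, 2.79, 3.14, 3.14, 3.14, 3.14].

### API

Orientations are given as a unit quaternion [x, y, z, w].
In Python, from workcell import * gives the robot as it stands.
- The arm moves only by the tool play_rows, never from a script. Its argument "plan" is a list of rows, each a list of 7 numbers: the shift along the tool's x, y, z in mm, then the turn, a rotation vector about the tool's x, y, z in rad, then the closure, from -1 (fully open) to 1 (shut). In form: [[x, y, z, rx, ry, rz, grip], ...]. A call has 1 to 20 rows; each row shifts and turns the commanded pose from where the row before left it, along the tool's axes as they then stand; what a row does not reach is not made up. A row lasts 1/12 s, in which the tool goes at most 41.7 mm and 7.16 degrees, less where a joint would pass 70% of its speed; a pose out of reach is approached as far as the arm can. A call with a gripper value outside its range is refused whole. The fingers move at their own pace and stop on an object; the grip force is fixed at half the most. Time passes only in rows, so rows that do not move let the fingers close. It gives the time, the measured TCP pose, the force and the opening at its end, in the units of the state.
- get_obs(): the state, without advancing time (a new reading comes with each control period).
- camera(name): name is "side" or "top"; returns a dict with "frame" (384x512x3 uint8, red, green, blue), "depth" (384x512 float32, m along the optical axis (not along the pixel's ray), 0 where there is no reading), "fx", "fy", "cx", "cy" (pixels), "camera_from_world" (4x4, takes a point from world to camera coordinates). Camera axes: x right, y up, looking along -z (the intrinsics and any distortion apply to the point x, -y, -z); pixel columns grow to the right and rows downward; lengths in m; the calibration is good to about 2 mm. A picture is of the moment at which its call begins.
- job_done(): hands the job in, once; it reports no verdict.
Trained networks look in a picture, given as the dict that the camera call returned (one of the last four; its "shot" number tells which), for a name from the list of things; names that differ only in an ending like _2 or _b are one class to them, and where a whole thing is asked for, a point or a joint stands for the part that bears it (a point fixed in the world has none). Each returns a list of dicts, best first, with "confidence" (0 to 1); they miss things now and then, are a little off and sometimes report something else, mostly with a low value. They report only what shows in the picture. A call takes as long as a camera call.
- search_frame(thing, picture): "centre" ([x, y, z] in m, in world coordinates, good to about 4 mm: the middle of the surface that is visible of it).
- pinpoint(thing, picture): "centre" ([x, y, z] in m, in world coordinates, good to about 4 mm: a listed point, or the origin of a listed thing).
The state is a dict: "clock": time; "joint_pos": joint angles; "joint_vel": joint speeds; "tau": joint torques, N m; "eef_pos": TCP position; "tool_rot": TCP orientation; "ft_force": force on the tool from outside, world axes, zero at the start; "ft_torque": the same for the moment, N m; "grip_width": finger opening in m.
Only numpy, scipy, OpenCV 4.12 (cv2) and the standard library are available. Lean on these libraries where they do the work, as an engineer would, in place of code of your own. Each camera call takes 0.05 s, during which the arm holds its last target. There are 200 camera calls.

### The job

Put the spice caddy into its dock without carrying it: lift only its nose by the dowel handle, set the nose down on the raised sill with the tail still on the worktop, and let go. Then push on the tail board until the whole caddy has gone over the sill and its nose is pressing the rubber buffer in a little (firmly enough to feel it yield, well short of squeezing it to its end), and back off, leaving the caddy flat in the bay. Keep the two spice jars standing in it, and leave the glass tumbler, the double-ended measure and the pepper mill where they stand.

Things in the scene. Friction and masses are not known exactly. Their poses are not given: they have to be found in the camera images.
- dock: Low fixed dock of mid-brown wood. Origin on the worktop under the middle of the sill; +x points into the bay, z up. The sill is a rounded bar across the entrance, 14 mm thick (x = -7 to +7 mm), its top 18 mm above the worktop. The side cheeks are 36 mm high and 126 mm apart inside, with short flared ends reaching 30 mm in front of the origin.
- bay (a point): Middle of the bay floor (85 mm along x from the dock's origin, 6 mm above the worktop). At the rear of the bay a fixed backstop, 66 mm high over the worktop, carries a rubber buffer. It is set differently each time: the buffer's free face lies 170 to 190 mm along x from the dock's origin; its place is not measured and must be found by feel.
- buffer (a joint): How far the rubber buffer at the rear of the bay (70 mm wide, 32 mm high, centre 32 mm above the worktop) is pressed in, in m: 0 free, 0.007 at its end. It is stiff: about 5 N for each mm. It must be pressed in 1 mm or more for a moment (0.2 s) and never more than 4.5 mm. Release lets it spring back.
- caddy: Loose caddy of pale wood, 150 mm long (x), 112 mm wide (y), with two spice jars in it, 0.6 to 0.8 kg in all. Origin at the centre of its underside; +x points to its nose, which at the start faces the dock's sill. The flat bottom is 8 mm thick; the nose board and sides are 48 mm high.
- handle (a point): Middle of the caddy's dowel handle, 58 mm ahead of its centre and 90 mm above the underside: a round bar, 14 mm diameter, along the caddy's y, 96 mm free between uprights that reach 103 mm. Grip it from above, closing along the caddy's x. The jars begin 36 mm behind the bar; under and ahead of it nothing is higher than 48 mm. The bar can turn in the grip as the nose rises.
- nose_edge (a point): Middle of the lower nose edge of the caddy (75 mm ahead of its centre, on the underside).
- tail_edge (a point): Middle of the lower tail edge of the caddy (75 mm behind its centre, on the underside), right under the outer face of the tail board.
- tail_board: The caddy's upright tail board, 112 mm wide, 8 mm thick, up to 100 mm above the underside; its outer face, 4 mm behind this origin along -x, is the face to push. Origin in mid-thickness, 2 mm above the underside. Pushing high on it (75 to 90 mm above the worktop) helps the tail climb the sill; pushed low, the caddy wedges. The jars begin 46 mm ahead of the outer face.
- spice_a: Spice jar with a red cap, 45 mm across, 106 mm high, loose in the caddy's pocket on its +y side; origin at the centre of its underside, z up.
- spice_b: The same kind of jar in the pocket on the -y side.
- tumbler: Glass tumbler, 80 mm across, 88 mm high, a bystander to the left of the dock; origin at the centre of its underside.
- measure: Double-ended bar measure of steel, 45 mm across, 96 mm high, a bystander; origin at the centre of its underside.
- mill: Brown wooden pepper mill, 58 mm across, 170 mm high, a bystander to the left of the dock; origin at the centre of its underside.

How it is judged:
On the way, in this order (a step that is already met when the one before it is completed fails the run):
1. the caddy's nose rests on the sill, its tail still on the worktop, and the handle is let go (x of nose_edge in the frame of dock above -0.003 m and height (world z) of nose_edge above 0.014 m and height (world z) of tail_edge below 0.006 m and contact force between caddy and dock above 0.5 N and contact force between the fingers and caddy below 0.1 N), for 0.2 s.
2. the caddy is pushed by its tail board, past the sill, and presses the buffer in by 1 mm or more (value of joint buffer above 0.001 m and contact force between the fingers and tail_board above 1 N and x of tail_edge in the frame of dock above 0.006 m), for 0.2 s.
At the end, for the whole second after the job is handed in: The whole caddy is behind the sill (tail edge past its inner face), flat on the bay floor (both lower edges within 4 mm of the floor, tilt under 0.04 rad), at rest and let go, with both spice jars standing in their pockets (tilt under 0.25 rad) (x of tail_edge in the frame of dock above 0.005 m and height (world z) of each of tail_edge, nose_edge below 0.01 m and angle between caddy's own z axis and vertical below 0.04 rad and linear speed of caddy below 0.01 m/s and angle between each of spice_a, spice_b's own z axis and vertical below 0.25 rad and distance between each of spice_a, spice_b and caddy below 0.045 m); the robot touches nothing.
It fails at once if the buffer is squeezed more than 4.5 mm (about 22 N) (value of joint buffer above 0.0045 m).
It fails at once if the caddy is carried: its tail edge rises more than 50 mm above the worktop (height (world z) of tail_edge above 0.05 m).
It fails at once if the caddy is tipped steeply (more than 0.45 rad) (angle between caddy's own z axis and vertical above 0.45 rad).
It fails at once if a bystander is shoved more than 30 mm (distance of any of tumbler, measure, mill from where it was at the start of the episode above 0.03 m).
It also fails if it takes over 72 s, if anything falls off the work surface, if the arm or the gripper's body presses on something with over 40 N, if the wrist force passes 120 N, or if a joint passes its speed limit or range.

## Working session

There is one attempt and no reset: what is moved stays moved. The work goes in short steps, Python scripts to look and compute and a tool call to move; the robot and the scene stay as the last step left them, time stands still between calls to the robot, and variables do not carry over. Pictures are saved under pics/ and viewed, about 8 in all and at most 12, crops included, and the job is handed in when it is done.

Besides the shell and the picture viewer there is one more tool, called after "Emit:" as name([rows], argument=value, ...), one row to a line, values as JSON. play_rows: Moves the arm, as the interface text tells. Its arguments: {"type":"object","properties":{"plan":{"type":"array","items":{"type":"array","items":{"type":"number"}}}},"required":["plan"]}

```bash
mkdir -p pics; cat > h.py <<'E'
from workcell import *
import numpy as np, cv2
from scipy.spatial.transform import Rotation as R
def look(n,fn=None):
    p=camera(n)
    if fn: cv2.imwrite('pics/'+fn,p['frame'][:,:,::-1])
    return p
def pts(p):
    d=p['depth'];v,u=np.mgrid[:d.shape[0],:d.shape[1]]
    x=(u-p['cx'])/p['fx']*d;y=-(v-p['cy'])/p['fy']*d
    P=np.stack([x,y,-d,np.ones_like(d)],-1)@np.linalg.inv(p['camera_from_world']).T
    P=P[...,:3];P[d==0]=np.nan
    return P
E
python3 - <<'E'
from h import *
o=get_obs();print({k:np.round(v,3) for k,v in o.items()})
ps={n:look(n,n+'1.png') for n in('side','top')}
for n,p in ps.items():
    print(n,{k:p[k] for k in p if k not in('frame','depth')})
    for t in ['dock','bay','caddy','handle','nose_edge','tail_edge','tail_board','spice_a','tumbler','measure','mill']:
        r=pinpoint(t,p);print(t,[(np.round(a['centre'],4),round(a['confidence'],2)) for a in r[:2]])
cv2.imwrite('pics/both1.png',cv2.resize(np.hstack([ps[n]['frame'][:,:,::-1] for n in ps]),(800,300)))
E
```

```text
{'clock': np.float64(0.0), 'joint_pos': array([1.188, 0.241, 0.004, 1.335, 0.   , 1.571]), 'joint_vel': array([-0.   ,  0.001, -0.   ,  0.001, -0.   ,  0.001]), 'tau': array([-2.0000e-03, -3.7231e+01,  2.5241e+01,  1.7000e-02,  0.0000e+00,
        0.0000e+00]), 'eef_pos': array([0.187, 0.463, 0.23 ]), 'tool_rot': array([ 0.134,  0.694, -0.135,  0.694]), 'ft_force': array([ 0.381, -0.294,  0.351]), 'ft_torque': array([-0.025, -0.038,  0.02 ]), 'grip_width': np.float64(0.085)}
side {'fx': 418.125449892888, 'fy': 418.125449892888, 'cx': 253.76988581158324, 'cy': 190.04350558085096, 'camera_from_world': array([[ 0.36161845, -0.93230365, -0.0064807 , -0.07464164],
       [ 0.78555195,  0.30093848,  0.54068861, -0.49226598],
       [-0.50213567, -0.2006139 ,  0.84119786, -0.70771955],
       [ 0.        ,  0.        ,  0.        ,  1.        ]]), 'shot': 1}
dock [(array([ 0.5309,  0.0672, -0.0028]), 0.9), (array([0.4144, 0.1748, 0.0073]), 0.31)]
bay [(array([0.5885, 0.0048, 0.007 ]), 0.64)]
caddy [(array([ 0.4347,  0.1827, -0.0033]), 0.67)]
handle [(array([0.4694, 0.1361, 0.0895]), 0.63)]

[... 819 characters left out ...]
  ]]), 'shot': 2}
dock [(array([ 0.5368,  0.0699, -0.0019]), 0.69)]
bay [(array([0.5852, 0.0066, 0.0063]), 0.79), (array([0.5795, 0.2615, 0.0018]), 0.22)]
caddy [(array([0.4367, 0.1821, 0.0027]), 0.74)]
handle [(array([0.4726, 0.1395, 0.0881]), 0.56), (array([ 0.5347,  0.0692, -0.0045]), 0.35)]
nose_edge [(array([0.4816, 0.1235, 0.0016]), 0.85)]
tail_edge [(array([0.3996, 0.2432, 0.002 ]), 0.62)]
tail_board [(array([0.399 , 0.2399, 0.0012]), 0.63), (array([0.4731, 0.1379, 0.0873]), 0.63)]
spice_a [(array([0.4538, 0.2068, 0.0075]), 0.78), (array([0.4172, 0.1742, 0.0109]), 0.74)]
tumbler []
measure [(array([0.5788, 0.2616, 0.0027]), 0.8)]
mill [(array([6.985e-01, 1.017e-01, 6.000e-04]), 0.88)]
```

View pics/both1.png

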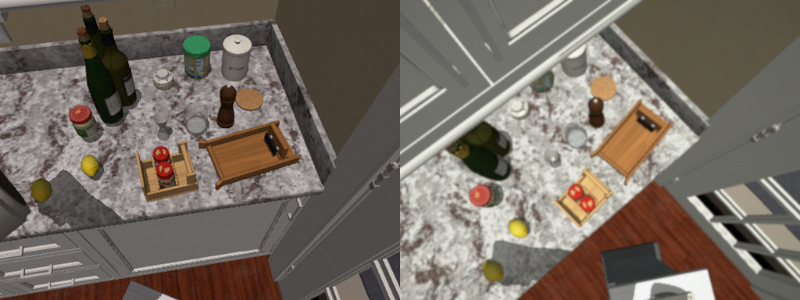

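The side and top views show the caddy with its two red-capped jars, near (165,170) in the side half. The dock is right of it at (250,155). The glass and measure stand behind, and the mill is at (227,105). Next I'll refine the yaw angles from the depth data.

```bash
python3 - <<'E'
from h import *
def line(P):
    c=np.median(P,0);
    (vx,vy,x0,y0)=cv2.fitLine(P.astype(np.float32),cv2.DIST_HUBER,0,.001,.001).ravel();return np.round([x0,y0,np.degrees(np.arctan2(vy,vx))],4)
a0=np.radians(-55.7);T0=np.array([.440,.1845]);b0=np.radians(-49.6);D0=np.array([.534,.068])
for n in('top','side'):
    p=look(n);P=pts(p).reshape(-1,3);P=P[np.isfinite(P[:,0])]
    def loc(o,a): 
        d=P[:,:2]-o;return d@np.array([[np.cos(a),-np.sin(a)],[np.sin(a),np.cos(a)]])
    L=loc(T0,a0);z=P[:,2];ok=lambda m:(m.sum(),)
    near=(abs(L[:,0])<.1)&(abs(L[:,1])<.08)
    for nm,m in dict(tailtop=near&(L[:,0]<-.055)&(z>.094)&(z<.106),handle=near&(L[:,0]>.04)&(abs(L[:,1])<.045)&(z>.085)&(z<.1),
      sideP=near&(L[:,1]>.045)&(abs(L[:,0])<.05)&(abs(z-.048)<.004),sideN=near&(L[:,1]<-.045)&(abs(L[:,0])<.05)&(abs(z-.048)<.004),
      nose=near&(L[:,0]>.06)&(abs(z-.048)<.004)&(abs(L[:,1])<.045)).items():
        if m.sum()>8: print(n,nm,m.sum(),line(P[m,:2]),'loc',np.round(np.r_[L[m].min(0),L[m].max(0),np.median(z[m])],3))
    L=loc(D0,b0);near=(L[:,0]>-.04)&(L[:,0]<.24)&(abs(L[:,1])<.1)
    for nm,m in dict(cheekP=near&(L[:,1]>.05)&(L[:,0]>.02)&(L[:,0]<.16)&(abs(z-.036)<.004),cheekN=near&(L[:,1]<-.05)&(L[:,0]>.02)&(L[:,0]<.16)&(abs(z-.036)<.004),
      sill=near&(abs(L[:,0])<.02)&(abs(L[:,1])<.05)&(z>.015)&(z<.023),back=near&(abs(z-.066)<.004)).items():
        if m.sum()>8: print(n,nm,m.sum(),line(P[m,:2]),'loc',np.round(np.r_[np.percentile(L[m],[2,50,98],axis=0).ravel(),np.median(z[m])],3))
p=camera('side');cv2.imwrite('pics/s2.png',cv2.resize(p['frame'][120:300,150:400,::-1],None,fx=3,fy=3,interpolation=cv2.INTER_CUBIC))
for t in['tumbler']:print([search_frame(t,p)])
E
```

```text
top tailtop 170 [ 0.397   0.2429 35.9496] loc [-0.077 -0.057 -0.068  0.053  0.099]
top handle 215 [ 0.4731  0.1396 35.8618] loc [ 0.049 -0.044  0.063  0.044  0.095]
top sideP 76 [  0.4732   0.2254 -54.2976] loc [-0.05   0.046  0.05   0.055  0.047]
top sideN 135 [  0.3953   0.1572 -54.5333] loc [-0.049 -0.057  0.046 -0.045  0.047]
top nose 82 [ 0.4744  0.1231 34.803 ] loc [ 0.066 -0.045  0.074  0.044  0.048]
top cheekP 184 [ 6.44000e-01  4.62000e-02 -5.00656e+01] loc [0.021 0.065 0.088 0.07  0.156 0.075 0.036]
top cheekN 196 [ 5.41500e-01 -4.25000e-02 -4.99341e+01] loc [ 0.023 -0.071  0.089 -0.066  0.156 -0.061  0.035]
top sill 143 [ 0.5311  0.0698 39.8266] loc [-0.009 -0.047 -0.003 -0.001  0.002  0.048  0.017]
top back 222 [ 0.6594 -0.08   39.3209] loc [ 0.187 -0.047  0.194 -0.     0.202  0.048  0.066]
side tailtop 186 [ 0.3948  0.2411 35.7195] loc [-0.077 -0.059 -0.067  0.052  0.099]
side handle 232 [ 0.4712  0.1381 35.8283] loc [ 0.049 -0.045  0.064  0.044  0.095]
side sideP 68 [  0.4798   0.2135 -53.7422] loc [-0.05   0.045  0.048  0.055  0.047]
side sideN 189 [  0.3994   0.1498 -54.7644] loc [-0.05  -0.059  0.049 -0.045  0.047]
side nose 54 [ 0.4897  0.1332 36.0224] loc [ 0.068 -0.044  0.074  0.045  0.047]
side cheekP 198 [ 6.50000e-01  3.72000e-02 -5.02189e+01] loc [0.023 0.064 0.088 0.068 0.157 0.074 0.035]
side cheekN 228 [ 5.4050e-01 -4.2800e-02 -4.9918e+01] loc [ 0.023 -0.071  0.088 -0.067  0.155 -0.062  0.035]
side sill 140 [ 0.5305  0.0691 39.0968] loc [-0.009 -0.048 -0.003 -0.004  0.002  0.047  0.017]
side back 243 [ 0.6591 -0.0804 40.0718] loc [ 0.187 -0.048  0.194 -0.001  0.202  0.047  0.065]
[[{'centre': [0.6486, 0.179, 0.053], 'confidence': 0.75}, {'centre': [0.6834, 0.09, 0.0911], 'confidence': 0.53}]]
```

View pics/s2.png

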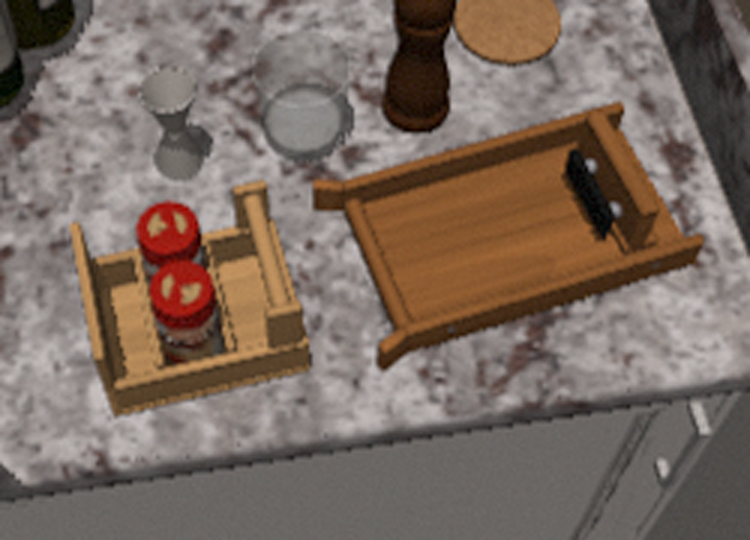

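Both camera views agree. The caddy's yaw is about -54.2° and its handle is at (0.472, 0.139). The dock's yaw is about -50.1° and its origin is near (0.533, 0.071). The picture shows the bay clear and the jars upright. Next I'll work out the approach in the tool's axes.

```bash
cat >> h.py <<'E'
O=np.array([.5331,.0711]);B=np.radians(-50.1)
ex=np.array([np.cos(B),np.sin(B)]);ey=np.array([-ex[1],ex[0]])
def dock(xy): d=np.array(xy)[:2]-O;return np.round([d@ex,d@ey],4)
def world(x,y,z): return np.r_[O+x*ex+y*ey,z]
def delta(pos,yaw):
    o=get_obs();M=R.from_quat(o['tool_rot']);y=M.as_matrix()[:,1];cur=np.arctan2(y[1],y[0])
    d=(yaw-cur+np.pi/2)%np.pi-np.pi/2
    yt=cur+d;Mt=np.c_[[0,0,-1],[np.cos(yt),np.sin(yt),0],np.cross([0,0,-1],[np.cos(yt),np.sin(yt),0])]
    print('pos',np.round(o['eef_pos'],4),'dock',dock(o['eef_pos']),'yaw',round(np.degrees(cur),2),'j6',round(o['joint_pos'][5],2),'f',np.round(o['ft_force'],1),'w',round(float(o['grip_width']),4),'t',round(float(o['clock']),2))
    rv=(M.inv()*R.from_matrix(Mt)).as_rotvec()
    print('turn',np.round(rv,3),'after-turn shift mm',np.round(Mt.T@(np.array(pos)-o['eef_pos'])*1000,1))
E
python3 -c "
from h import *
delta([.4725,.138,.17],np.radians(-54.2))"
```

```text
pos [0.1867 0.4638 0.2313] dock [-0.5235 -0.0138] yaw 68.07 j6 1.57 f [0.4 0.6 0. ] w 0.0855 t 1.4
turn [-1.008 -0.    -0.   ] after-turn shift mm [  61.3 -431.4   41.2]
```

Emit:
play_rows([
  [0,0,0,-0.1,0,0,0.4],
  [0,0,0,-0.1,0,0,0.4],
  [0,0,0,-0.1,0,0,0.4],
  [0,0,0,-0.1,0,0,0.4],
  [0,0,0,-0.1,0,0,0.4],
  [0,0,0,-0.1,0,0,0.4],
  [0,0,0,-0.1,0,0,0.4],
  [0,0,0,-0.1,0,0,0.4],
  [0,0,0,-0.1,0,0,0.4],
  [0,0,0,-0.1,0,0,0.4],
  [0,0,0,-0.008,0,0,0.4],
])

```text
clock: 2.32
eef_pos: [0.1867, 0.4638, 0.2313]
tool_rot: [-0.218, 0.673, 0.218, 0.673]
ft_force: [0.1, 0.1, -0.2]
grip_width: 0.026
```

```bash
python3 -c "
from h import *
delta([.4725,.138,.17],np.radians(-54.2));print(get_obs()['joint_pos'])"
```

```text
pos [0.1867 0.4638 0.2313] dock [-0.5234 -0.0138] yaw 125.93 j6 0.56 f [ 0.1  0.1 -0.2] w 0.026 t 2.32
turn [ 0.002 -0.     0.   ] after-turn shift mm [  61.3 -431.4   41.2]
[1.18800027e+00 2.40607377e-01 4.98693873e-03 1.33522143e+00
 2.44486864e-05 5.60940988e-01]
```

Emit:
play_rows([
  [0,-30,3,0,0,0,0.4],
  [0,-30,3,0,0,0,0.4],
  [0,-30,3,0,0,0,0.4],
  [0,-30,3,0,0,0,0.4],
  [0,-30,3,0,0,0,0.4],
  [0,-30,3,0,0,0,0.4],
  [0,-30,3,0,0,0,0.4],
  [0,-30,3,0,0,0,0.4],
  [0,-30,3,0,0,0,0.4],
  [0,-30,3,0,0,0,0.4],
  [0,-30,3,0,0,0,0.4],
  [0,-30,3,0,0,0,0.4],
  [0,-30,3,0,0,0,0.4],
  [0,-30,2,0,0,0,0.4],
  [20,-11.5,0,0,0,0,0.4],
  [20,0,0,0,0,0,0.4],
  [20,0,0,0,0,0,0.4],
  [0,0,0,0,0,0,0.4],
])

```text
clock: 3.82
eef_pos: [0.4701, 0.1366, 0.1675]
tool_rot: [-0.216, 0.676, 0.216, 0.671]
ft_force: [-0.4, -0.9, 0.4]
grip_width: 0.0256
```

```bash
python3 - <<'E'
from h import *
delta([.4725,.138,.071],np.radians(-54.2))
for n in('top','side'):
    p=look(n,n+'3.png')
    for t in('handle','tail_board'):print(n,t,[(np.round(a['centre'],4),round(a['confidence'],2)) for a in pinpoint(t,p)[:2]])
    if n=='side': cv2.imwrite('pics/s3.png',cv2.resize(p['frame'][120:300,150:400,::-1],None,fx=3,fy=3))
E
```

```text
pos [0.4701 0.1366 0.1675] dock [-0.0907 -0.0063] yaw 125.63 j6 -0.34 f [-0.4 -0.9  0.4] w 0.0256 t 3.82
turn [-0.003 -0.007 -0.003] after-turn shift mm [96.5 -0.3  2.8]
top handle []
top tail_board [(array([0.397 , 0.2412, 0.002 ]), 0.83)]
side handle []
side tail_board []
```

View pics/s3.png

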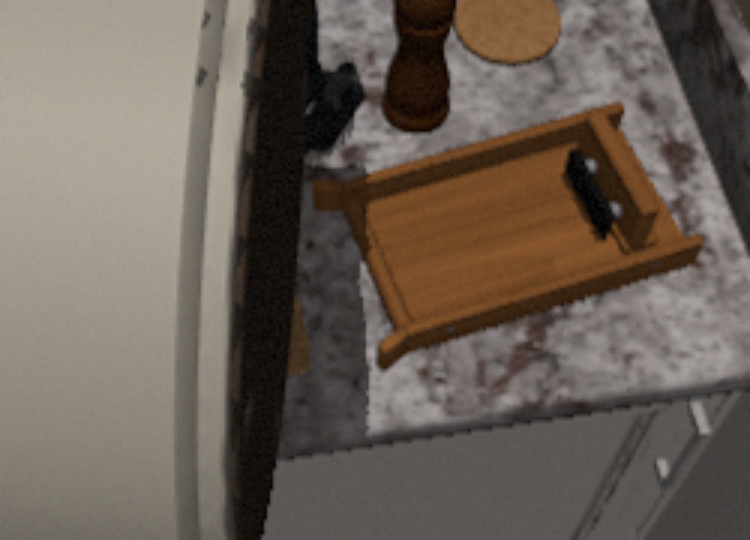

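Emit:
play_rows([
  [0,0,2.8,-0.003,-0.007,0,0.4],
  [15,0,0,0,0,0,0.4],
  [15,0,0,0,0,0,0.4],
  [15,0,0,0,0,0,0.4],
  [10,0,0,0,0,0,0.4],
  [10,0,0,0,0,0,0.4],
  [0,0,0,0,0,0,0.4],
])

```text
clock: 4.7
eef_pos: [0.4741, 0.1396, 0.1047]
tool_rot: [-0.218, 0.671, 0.219, 0.674]
ft_force: [-0.1, 0.2, 0.2]
grip_width: 0.0255
```

```bash
python3 - <<'E'
from h import *
delta([.4725,.138,.069],np.radians(-54.2))
E
```

```text
pos [0.4741 0.1396 0.1047] dock [-0.0904 -0.0013] yaw 126.0 j6 -0.34 f [-0.1  0.2  0.2] w 0.0255 t 4.7
turn [ 0.004  0.004 -0.001] after-turn shift mm [35.7 -0.4 -2.3]
```

Emit:
play_rows([
  [9,0,-1,0,0,0,0.4],
  [9,0,0,0,0,0,0.4],
  [9,0,0,0,0,0,0.4],
  [8,0,0,0,0,0,0.4],
  [0,0,0,0,0,0,0.4],
  [0,0,0,0,0,0,0.4],
])

```text
clock: 5.2
eef_pos: [0.474, 0.1392, 0.0706]
tool_rot: [-0.218, 0.671, 0.219, 0.674]
ft_force: [-0.8, -0.7, 0.6]
grip_width: 0.0256
```

Little contact force on the way down. Closing now.

Emit:
play_rows([
  [1,0,0,0,0,0,0.6],
  [0,0,0,0,0,0,0.8],
  [0,0,0,0,0,0,1],
  [0,0,0,0,0,0,1],
  [0,0,0,0,0,0,1],
  [0,0,0,0,0,0,1],
  [0,0,0,0,0,0,1],
])

```text
clock: 5.78
eef_pos: [0.475, 0.1394, 0.0706]
tool_rot: [-0.218, 0.67, 0.219, 0.675]
ft_force: [1.2, -0.7, 0.4]
grip_width: 0.0122
```

```bash
python3 - <<'E'
from h import *
a=np.radians(-54.2);c=np.array([np.cos(a),np.sin(a)])
# goal: yaw aligned; nose pitch p, tail on table
tail=get_obs()['eef_pos'][:2]-.133*c
print('tail',dock(tail),'nose',dock(tail+.15*c))
p=np.arcsin(.028/.15)
print('lift',.133*np.sin(p)+.09*np.cos(p)-.09,'dx handle rel tail',.133*np.cos(p)-.09*np.sin(p))
delta(world(.008-.15*np.cos(p)+.133*np.cos(p)-.09*np.sin(p),0,.0695),B)
E
```

```text
tail [-0.2223  0.0088] nose [-0.0727 -0.0019]
lift 0.02324476436165218 dx handle rel tail 0.11386229992703413
pos [0.475  0.1394 0.0706] dock [-0.0896 -0.0007] yaw 125.99 j6 -0.34 f [ 1.2 -0.7  0.4] w 0.0122 t 5.78
turn [-0.068  0.008  0.001] after-turn shift mm [  1.1 -64.1   0.7]
```

Emit:
play_rows([
  [-4,0,0,0,0,0,1],
  [-5,0,0,0,0,0,1],
  [-5,0,0,0,0,0,1],
  [-5,0,0,0,0,0,1],
  [-5,0,0,0,0,0,1],
  [0,0,0,-0.017,0.004,0,1],
  [0,0,0,-0.017,0.004,0,1],
  [0,0,0,-0.017,0,0,1],
  [0,0,0,-0.017,0,0,1],
  [0,0,0,0,0,0,1],
  [0,0,0,0,0,0,1],
])

```text
clock: 6.7
eef_pos: [0.4742, 0.1393, 0.094]
tool_rot: [-0.241, 0.665, 0.241, 0.664]
ft_force: [-0.2, -0.1, -7.5]
grip_width: 0.012
```

```bash
python3 - <<'E'
from h import *
delta(world(-.0213+.014,0,.094),B)
p=look('top','t4.png')
cv2.imwrite('pics/t4.png',cv2.resize(p['frame'][60:280,150:400,::-1],None,fx=2.5,fy=2.5))
E
```

```text
pos [0.4742 0.1393 0.094 ] dock [-0.0901 -0.0015] yaw 129.9 j6 -0.41 f [-0.2 -0.1 -7.5] w 0.012 t 6.7
turn [-0.    -0.002 -0.   ] after-turn shift mm [  0.  -82.8   1.5]
```

View pics/t4.png

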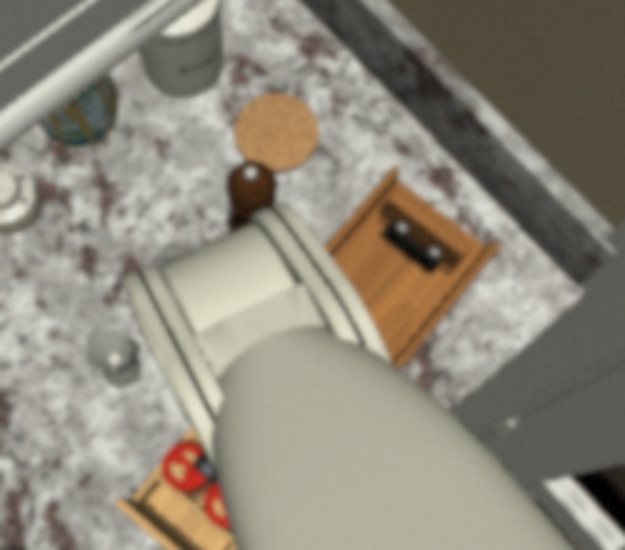

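Jars are upright, and the arm carries about 7.5 N at the handle. I'm sliding it forward about 73 mm.

Emit:
play_rows([
  [0,-5,0.5,0,0,0,1],
  [0,-6,0.5,0,0,0,1],
  [0,-6,0.5,0,0,0,1],
  [0,-6,0,0,0,0,1],
  [0,-6,0,0,0,0,1],
  [0,-6,0,0,0,0,1],
  [0,-6,0,0,0,0,1],
  [0,-6,0,0,0,0,1],
  [0,-6,0,0,0,0,1],
  [0,-6,0,0,0,0,1],
  [0,-6,0,0,0,0,1],
  [0,-5,0,0,0,0,1],
  [0,-3,0,0,0,0,1],
  [0,0,0,0,0,0,1],
  [0,0,0,0,0,0,1],
])

```text
clock: 8.0
eef_pos: [0.5223, 0.0842, 0.0942]
tool_rot: [-0.241, 0.665, 0.241, 0.664]
ft_force: [0.2, 0.1, -7.7]
grip_width: 0.0121
```

```bash
python3 - <<'E'
from h import *
delta(world(-.0175,0,.094),B)
for n in('top','side'):
  p=look(n)
  for t in('nose_edge','tail_edge','tail_board','caddy'):print(n,t,[(np.round(a['centre'],3),dock(a['centre']),round(a['confidence'],2)) for a in pinpoint(t,p)[:1]])
E
```

```text
pos [0.5223 0.0842 0.0942] dock [-0.017   0.0001] yaw 129.88 j6 -0.54 f [ 0.2  0.1 -7.7] w 0.0121 t 8.0
turn [-0.    -0.001 -0.   ] after-turn shift mm [ 0.2  0.5 -0.1]
top nose_edge [(array([0.53 , 0.064, 0.029]), array([ 0.003 , -0.0067]), 0.97)]
top tail_edge [(array([0.441, 0.18 , 0.022]), array([-0.1424, -0.0014]), 0.65)]
top tail_board [(array([0.44 , 0.178, 0.02 ]), array([-0.1419, -0.0027]), 0.48)]
top caddy [(array([0.484, 0.12 , 0.024]), array([-0.0689, -0.0065]), 0.83)]
side nose_edge []
side tail_edge [(array([0.438, 0.182, 0.018]), array([-0.1467, -0.0019]), 0.64)]
side tail_board [(array([0.438, 0.18 , 0.023]), array([-0.1442, -0.0029]), 0.47)]
side caddy [(array([0.485, 0.124, 0.02 ]), array([-0.0718, -0.0026]), 0.98)]
```

The networks put the tail edge about 20 mm up, and the handle bears the full weight. So the bar didn't turn in the grip and the caddy hangs level. I'll pitch the tool nose-up by 0.125 rad to bring the tail down, then lower it.

Emit:
play_rows([
  [0,-1,0,0,0,-0.02,1],
  [0,-1,0,0,0,-0.02,1],
  [0,-1,0,0,0,-0.02,1],
  [0,0,0,0,0,-0.02,1],
  [0,0,0,0,0,-0.02,1],
  [0,0,0,0,0,-0.025,1],
  [0,0,0,0,0,0,1],
  [0,0,0,0,0,0,1],
])

```text
clock: 9.17
eef_pos: [0.5238, 0.0825, 0.0943]
tool_rot: [-0.283, 0.649, 0.2, 0.678]
ft_force: [-0.4, 0.2, -7.4]
grip_width: 0.0119
```

```bash
python3 - <<'E'
from h import *
delta(world(-.0175,0,.094),B)
for n in('top','side'):
  p=look(n)
  for t in('nose_edge','tail_edge','tail_board','caddy'):print(n,t,[(np.round(a['centre'],3),dock(a['centre']),round(a['confidence'],2)) for a in pinpoint(t,p)[:1]])
E
```

```text
pos [0.5238 0.0825 0.0943] dock [-0.0147  0.0001] yaw 129.96 j6 -0.48 f [-0.4  0.2 -7.4] w 0.0119 t 9.17
turn [ 0.001 -0.001  0.125] after-turn shift mm [ 0.3  2.8 -0.1]
top nose_edge []
top tail_edge [(array([0.448, 0.167, 0.005]), array([-0.1282, -0.0032]), 0.63)]
top tail_board [(array([0.446, 0.17 , 0.006]), array([-0.1315, -0.0034]), 0.61)]
top caddy [(array([0.491, 0.114, 0.018]), array([-0.0598, -0.005 ]), 0.9)]
side nose_edge []
side tail_edge []
side tail_board []
side caddy [(array([0.493, 0.115, 0.014]), array([-0.0593, -0.0031]), 0.81)]
```

Emit:
play_rows([
  [1,0,0,0,0,0,1],
  [1,0,0,0,0,0,1],
  [1,0,0,0,0,0,1],
  [1,0,0,0,0,0,1],
  [1,0,0,0,0,0,1],
  [0,0,0,0,0,0,1],
  [0,0,0,0,0,0,1],
])

```text
clock: 10.25
eef_pos: [0.5249, 0.0814, 0.0895]
tool_rot: [-0.282, 0.649, 0.199, 0.678]
ft_force: [-0.2, -1.0, -6.0]
grip_width: 0.0122
```

Emit:
play_rows([
  [1,0,0,0,0,0,1],
  [1,0,0,0,0,0,1],
  [0,0,0,0,0,0,1],
  [0,0,0,0,0,0,1],
])

```text
clock: 10.58
eef_pos: [0.5255, 0.0812, 0.0878]
tool_rot: [-0.282, 0.648, 0.199, 0.679]
ft_force: [1.4, -2.6, -3.1]
grip_width: 0.0119
```

Emit:
play_rows([
  [1,0,0,0,0,0,1],
  [0,0,0,0,0,0,1],
  [0,0,0,0,0,0,1],
])

```text
clock: 10.83
eef_pos: [0.5257, 0.0811, 0.0874]
tool_rot: [-0.283, 0.648, 0.199, 0.679]
ft_force: [0.1, -3.0, 3.9]
grip_width: 0.0124
```

The caddy is now supported, since Fz has changed sign. Releasing and withdrawing along the tool axis.

Emit:
play_rows([
  [0,0,0,0,0,0,0.6],
  [0,0,0,0,0,0,0.4],
  [0,0,0,0,0,0,0.4],
  [0,0,0,0,0,0,0.4],
  [-8,0,0,0,0,0,0.4],
  [-15,0,0,0,0,0,0.4],
  [-20,0,0,0,0,0,0.4],
  [-25,0,0,0,0,0,0.4],
  [-25,0,0,0,0,0.04,0.4],
  [-10,0,0,0,0,0.04,0.4],
  [0,0,0,0,0,0.045,0.4],
  [0,0,0,0,0,0,0.4],
])

```text
clock: 11.83
eef_pos: [0.5186, 0.0903, 0.1904]
tool_rot: [-0.241, 0.664, 0.241, 0.666]
ft_force: [0.5, -0.4, -0.9]
grip_width: 0.0259
```

```bash
python3 - <<'E'
from h import *
delta(world(-.17,0,.18),B+np.pi/2)
for n in('top','side'):
  p=look(n)
  for t in('nose_edge','handle','tail_edge','tail_board','caddy','spice_a'):print(n,t,[(np.round(a['centre'],3),dock(a['centre']),round(a['confidence'],2)) for a in pinpoint(t,p)[:2]])
  if n=='top':
    P=pts(p).reshape(-1,3)
    cv2.imwrite('pics/t5.png',cv2.resize(p['frame'][60:280,150:400,::-1],None,fx=2.5,fy=2.5))
E
```

```text
pos [0.5186 0.0903 0.1904] dock [-0.0241  0.0012] yaw 129.81 j6 -0.52 f [ 0.5 -0.4 -0.9] w 0.0259 t 11.83
turn [ 1.569e+00  2.000e-03 -1.000e-03] after-turn shift mm [  10.4   -1.2 -145.9]
top nose_edge [(array([0.537, 0.06 , 0.02 ]), array([ 0.0107, -0.0042]), 0.89)]
top handle [(array([0.525, 0.08 , 0.106]), array([-0.0123, -0.    ]), 0.9)]
top tail_edge [(array([0.447, 0.171, 0.002]), array([-0.1316, -0.0022]), 0.94)]
top tail_board [(array([0.446, 0.17 , 0.005]), array([-0.1314, -0.0036]), 0.57)]
top caddy [(array([0.492, 0.114, 0.01 ]), array([-0.0592, -0.0044]), 0.65)]
top spice_a [(array([0.509, 0.141, 0.018]), array([-0.0686,  0.0266]), 0.63), (array([0.467, 0.102, 0.022]), array([-0.0658, -0.0311]), 0.63)]
side nose_edge []
side handle []
side tail_edge []
side tail_board []
side caddy []
side spice_a []
```

View pics/t5.png

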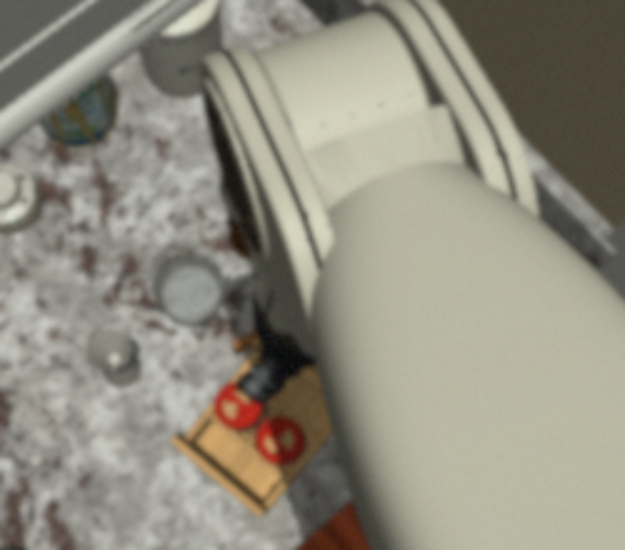

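The top view shows the caddy aligned, with the jars (240,405) and (280,440) upright. The nose edge is on the sill at x ≈ +0.012, z ≈ 0.020, the tail is on the worktop, and the hand is clear. Moving round behind the tail.

Emit:
play_rows([
  [0,25,0,0,0,0,0],
  [0,30,0,0,0,0,0],
  [0,30,0,0,0,0,0],
  [0,30,0,0,0,0,0],
  [0,30,0,0,0,0,0],
  [0,25,0,0,0,0,0],
  [0,0,0,0.11,0,0,-0.1],
  [0,0,0,0.11,0,0,-0.1],
  [0,0,0,0.11,0,0,-0.1],
  [0,0,0,0.11,0,0,-0.1],
  [0,0,0,0.11,0,0,-0.1],
  [0,0,0,0.11,0,0,-0.1],
  [0,0,0,0.11,0,0,-0.1],
  [0,0,0,0.11,0,0,-0.1],
  [0,0,0,0.11,0,0,-0.1],
  [0,0,0,0.11,0,0,-0.1],
  [0,0,0,0.11,0,0,-0.1],
  [0,0,0,0.11,0,0,-0.1],
  [0,0,0,0.11,0,0,-0.1],
  [0,0,0,0.11,0,0,-0.1],
])

```text
clock: 14.2
eef_pos: [0.4081, 0.2212, 0.1887]
tool_rot: [0.291, 0.644, -0.292, 0.644]
ft_force: [-0.7, -0.3, -0.4]
grip_width: 0.0469
```

```bash
python3 - <<'E'
from h import *
delta(world(-.19,-.002,.076),B+np.pi/2)
p=look('top')
for t in('nose_edge','tail_edge','tail_board','caddy'):print(t,[(np.round(a['centre'],3),dock(a['centre']),round(a['confidence'],2)) for a in pinpoint(t,p)[:2]])
E
```

```text
pos [0.4081 0.2212 0.1887] dock [-0.1954  0.0004] yaw 41.34 j6 1.35 f [-0.7 -0.3 -0.4] w 0.0469 t 14.2
turn [0.025 0.    0.001] after-turn shift mm [112.7  -2.4   5.4]
nose_edge [(array([0.539, 0.059, 0.022]), array([ 0.013 , -0.0035]), 0.93)]
tail_edge [(array([0.448, 0.172, 0.002]), array([-0.1321, -0.0004]), 0.79)]
tail_board [(array([0.449, 0.166, 0.003]), array([-0.1271, -0.0036]), 0.67)]
caddy [(array([0.492, 0.115, 0.012]), array([-0.0599, -0.003 ]), 0.72), (array([0.522, 0.079, 0.106]), array([-0.013 , -0.0034]), 0.2)]
```

Emit:
play_rows([
  [20,-2,0,0.025,0,0,-0.1],
  [25,0,0,0,0,0,-0.1],
  [25,0,0,0,0,0,-0.1],
  [25,0,0,0,0,0,-0.1],
  [17,0,0,0,0,0,-0.1],
  [0,0,10,0,0,0,-0.1],
  [0,0,8,0,0,0,-0.1],
  [0,0,6,0,0,0,-0.1],
  [0,0,4,0,0,0,-0.1],
  [0,0,3,0,0,0,-0.1],
  [0,0,2,0,0,0,-0.1],
  [0,0,0,0,0,0,-0.1],
])

```text
clock: 15.45
eef_pos: [0.4286, 0.1944, 0.0774]
tool_rot: [0.298, 0.641, -0.298, 0.642]
ft_force: [-0.3, -0.0, -1.3]
grip_width: 0.0469
```

```bash
python3 - <<'E'
from h import *
delta(world(-.155,-.002,.077),B+np.pi/2)
p=look('top')
for t in('nose_edge','tail_edge','tail_board','caddy'):print(t,[(np.round(a['centre'],3),dock(a['centre']),round(a['confidence'],2)) for a in pinpoint(t,p)[:1]])
E
```

```text
pos [0.4286 0.1944 0.0774] dock [-0.1617 -0.0011] yaw 40.18 j6 1.3 f [-0.3 -0.  -1.3] w 0.0469 t 15.45
turn [ 0.005  0.001 -0.   ] after-turn shift mm [ 0.4 -0.9  6.7]
nose_edge [(array([0.538, 0.06 , 0.024]), array([ 0.0118, -0.0037]), 0.69)]
tail_edge [(array([0.469, 0.104, 0.02 ]), array([-0.0661, -0.0283]), 0.61)]
tail_board []
caddy [(array([0.494, 0.114, 0.014]), array([-0.0573, -0.0024]), 0.96)]
```

Emit:
play_rows([
  [0,0,3,0,0,0,-0.1],
  [0,0,3,0,0,0,-0.1],
  [0,0,3,0,0,0,-0.1],
  [0,0,4,0,0,0,-0.1],
  [0,0,4,0,0,0,-0.1],
  [0,0,4,0,0,0,-0.1],
  [0,0,4,0,0,0,-0.1],
  [0,0,4,0,0,0,-0.1],
  [0,0,4,0,0,0,-0.1],
  [0,0,4,0,0,0,-0.1],
  [0,0,4,0,0,0,-0.1],
])

```text
clock: 16.62
eef_pos: [0.4517, 0.1665, 0.0771]
tool_rot: [0.298, 0.645, -0.295, 0.639]
ft_force: [-9.8, 10.8, 8.5]
grip_width: 0.0466
```

```bash
python3 - <<'E'
from h import *
delta(world(0,-.002,.077),B+np.pi/2)
p=look('top')
for t in('nose_edge','tail_edge','tail_board','handle','caddy'):print(t,[(np.round(a['centre'],3),dock(a['centre']),round(a['confidence'],2)) for a in pinpoint(t,p)[:1]])
E
```

```text
pos [0.4517 0.1665 0.0771] dock [-0.1254 -0.0012] yaw 40.38 j6 1.21 f [-9.8 10.8  8.5] w 0.0466 t 16.62
turn [ 0.008 -0.009  0.   ] after-turn shift mm [ 1.000e-01 -8.000e-01  1.254e+02]
nose_edge [(array([0.561, 0.031, 0.03 ]), array([ 0.0488, -0.0039]), 0.92)]
tail_edge []
tail_board []
handle [(array([0.547, 0.056, 0.108]), array([0.0203, 0.0006]), 0.95)]
caddy [(array([0.517, 0.086, 0.019]), array([-0.0223, -0.0027]), 0.97)]
```

Emit:
play_rows([
  [0,0,4,0,0,0,-0.1],
  [0,0,4,0,0,0,-0.1],
  [0,0,4,0,0,0,-0.1],
  [0,0,4,0,0,0,-0.1],
  [0,0,4,0,0,0,-0.1],
  [0,0,4,0,0,0,-0.1],
  [0,0,4,0,0,0,-0.1],
  [0,0,4,0,0,0,-0.1],
])

```text
clock: 17.58
eef_pos: [0.4745, 0.1405, 0.0778]
tool_rot: [0.297, 0.642, -0.296, 0.642]
ft_force: [-0.2, -0.3, 0.2]
grip_width: 0.047
```

```bash
python3 - <<'E'
from h import *
delta(world(0,-.002,.077),B+np.pi/2)
p=look('top')
for t in('nose_edge','tail_edge','tail_board','handle','caddy'):print(t,[(np.round(a['centre'],3),dock(a['centre']),round(a['confidence'],2)) for a in pinpoint(t,p)[:1]])
E
```

```text
pos [0.4745 0.1405 0.0778] dock [-0.0908 -0.0004] yaw 40.4 j6 1.15 f [-0.2 -0.3  0.2] w 0.047 t 17.58
turn [ 0.009 -0.001 -0.001] after-turn shift mm [ 0.8 -1.6 90.8]
nose_edge []
tail_edge []
tail_board []
handle [(array([0.572, 0.024, 0.105]), array([ 0.0606, -0.0006]), 0.72)]
caddy []
```

Emit:
play_rows([
  [0,0,3,0,0,0,-0.1],
  [0,0,3,0,0,0,-0.1],
  [0,0,3,0,0,0,-0.1],
  [0,0,4,0,0,0,-0.1],
  [0,0,4,0,0,0,-0.1],
  [0,0,4,0,0,0,-0.1],
  [0,0,4,0,0,0,-0.1],
])

```text
clock: 18.47
eef_pos: [0.4905, 0.1198, 0.0762]
tool_rot: [0.297, 0.642, -0.298, 0.641]
ft_force: [-2.4, 3.0, -1.6]
grip_width: 0.0471
```

```bash
python3 - <<'E'
from h import *
delta(world(0,-.002,.077),B+np.pi/2)
for n in('top','side'):
  p=look(n)
  if n=='side':cv2.imwrite('pics/s6.png',cv2.resize(p['frame'][100:300,150:400,::-1],None,fx=2.5,fy=2.5))
  for t in('nose_edge','tail_edge','tail_board','handle','caddy'):print(t,[(np.round(a['centre'],3),dock(a['centre']),round(a['confidence'],2)) for a in pinpoint(t,p)[:1]])
E
```

```text
pos [0.4905 0.1198 0.0762] dock [-0.0647 -0.0015] yaw 40.24 j6 1.11 f [-2.4  3.  -1.6] w 0.0471 t 18.47
turn [ 0.006 -0.002  0.002] after-turn shift mm [-0.8 -0.5 64.7]
nose_edge []
tail_edge []
tail_board []
handle []
caddy []
nose_edge [(array([0.592, 0.003, 0.006]), array([0.0903, 0.0012]), 0.88)]
tail_edge [(array([0.494, 0.122, 0.027]), array([-0.0641,  0.0029]), 0.63)]
tail_board [(array([0.494, 0.116, 0.026]), array([-0.0589, -0.0011]), 0.51)]
handle [(array([0.585, 0.009, 0.098]), array([ 0.081 , -0.0004]), 0.74)]
caddy [(array([0.539, 0.062, 0.016]), array([ 0.0111, -0.0016]), 0.88)]
```

View pics/s6.png

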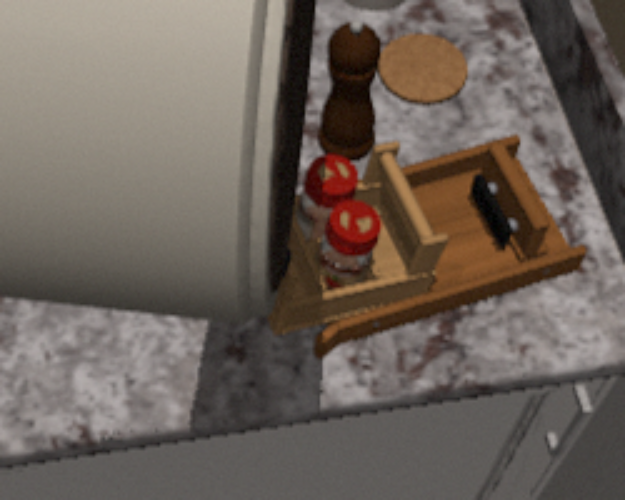

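The nose is on the bay floor at x ≈ 0.09, with the tail raised about 27 mm riding the sill. Jars are upright and the buffer shows at (490,210). Continuing.

Emit:
play_rows([
  [0,0,3,0,0,0,-0.1],
  [0,0,4,0,0,0,-0.1],
  [0,0,4,0,0,0,-0.1],
  [0,0,4,0,0,0,-0.1],
  [0,0,4,0,0,0,-0.1],
  [0,0,4,0,0,0,-0.1],
  [0,0,4,0,0,0,-0.1],
  [0,0,4,0,0,0,-0.1],
  [0,0,4,0,0,0,-0.1],
])

```text
clock: 19.82
eef_pos: [0.5139, 0.0927, 0.0766]
tool_rot: [0.297, 0.642, -0.298, 0.641]
ft_force: [-2.5, 3.1, -0.9]
grip_width: 0.0471
```

```bash
python3 - <<'E'
from h import *
delta(world(0,-.002,.077),B+np.pi/2)
p=look('side')
for t in('nose_edge','tail_edge','tail_board','handle','caddy'):print(t,[(np.round(a['centre'],3),dock(a['centre']),round(a['confidence'],2)) for a in pinpoint(t,p)[:1]])
E
```

```text
pos [0.5139 0.0927 0.0766] dock [-0.0289 -0.0009] yaw 40.22 j6 1.05 f [-2.5  3.1 -0.9] w 0.0471 t 19.82
turn [0.006 0.    0.001] after-turn shift mm [-0.4 -1.1 28.9]
nose_edge []
tail_edge [(array([0.518, 0.09 , 0.026]), array([-0.0244,  0.0003]), 0.79)]
tail_board [(array([0.517, 0.089, 0.028]), array([-0.0246, -0.0009]), 0.44)]
handle [(array([ 0.607, -0.019,  0.099]), array([ 0.1166, -0.0013]), 0.84)]
caddy [(array([0.542, 0.018, 0.025]), array([ 0.0464, -0.0272]), 0.57)]
```

Emit:
play_rows([
  [0,0,4,0,0,0,-0.1],
  [0,0,4,0,0,0,-0.1],
  [0,0,4,0,0,0,-0.1],
  [0,0,4,0,0,0,-0.1],
  [0,0,4,0,0,0,-0.1],
  [0,0,3,0,0,0,-0.1],
  [0,0,3,0,0,0,-0.1],
  [0,0,0,0,0,0,-0.1],
  [0,0,0,0,0,0,-0.1],
])

```text
clock: 20.87
eef_pos: [0.5306, 0.0729, 0.0766]
tool_rot: [0.297, 0.641, -0.298, 0.641]
ft_force: [-1.8, 1.8, -1.3]
grip_width: 0.0468
```

```bash
python3 - <<'E'
from h import *
delta(world(0,-.002,.077),B+np.pi/2)
p=look('side')
for t in('nose_edge','tail_edge','tail_board','handle','caddy'):print(t,[(np.round(a['centre'],3),dock(a['centre']),round(a['confidence'],2)) for a in pinpoint(t,p)[:1]])
E
```

```text
pos [0.5306 0.0729 0.0766] dock [-0.0029 -0.0008] yaw 40.19 j6 1.01 f [-1.8  1.8 -1.3] w 0.0468 t 20.87
turn [0.005 0.    0.001] after-turn shift mm [-0.4 -1.2  2.9]
nose_edge [(array([ 0.631, -0.046,  0.006]), array([0.1524, 0.0005]), 0.65)]
tail_edge [(array([0.536, 0.072, 0.018]), array([0.0011, 0.0029]), 0.59)]
tail_board [(array([0.536, 0.066, 0.021]), array([ 0.0062, -0.0013]), 0.53)]
handle [(array([ 0.627, -0.038,  0.097]), array([0.1436, 0.002 ]), 0.63)]
caddy [(array([0.584, 0.014, 0.01 ]), array([0.0766, 0.0021]), 0.95)]
```

Emit:
play_rows([
  [0,0,2,0,0,0,-0.1],
  [0,0,2,0,0,0,-0.1],
  [0,0,2,0,0,0,-0.1],
  [0,0,2,0,0,0,-0.1],
  [0,0,0,0,0,0,-0.1],
])

```text
clock: 21.58
eef_pos: [0.5361, 0.0667, 0.0767]
tool_rot: [0.297, 0.641, -0.298, 0.641]
ft_force: [-1.6, 1.8, -2.2]
grip_width: 0.047
```

```bash
python3 - <<'E'
from h import *
delta(world(0,-.002,.077),B+np.pi/2)
p=look('side')
for t in('nose_edge','tail_edge','tail_board','handle','caddy'):print(t,[(np.round(a['centre'],3),dock(a['centre']),round(a['confidence'],2)) for a in pinpoint(t,p)[:1]])
E
```

```text
pos [0.5361 0.0667 0.0767] dock [ 0.0053 -0.0005] yaw 40.2 j6 0.99 f [-1.6  1.8 -2.2] w 0.047 t 21.58
turn [0.005 0.001 0.001] after-turn shift mm [-0.3 -1.5 -5.3]
nose_edge [(array([ 0.635, -0.05 ,  0.005]), array([0.1588, 0.0005]), 0.67)]
tail_edge [(array([0.542, 0.065, 0.019]), array([0.0108, 0.0027]), 0.56)]
tail_board [(array([0.543, 0.06 , 0.02 ]), array([0.0147, 0.0001]), 0.56)]
handle [(array([ 0.629, -0.043,  0.098]), array([1.489e-01, 1.000e-04]), 0.62)]
caddy [(array([0.587, 0.009, 0.012]), array([0.0824, 0.0013]), 0.9)]
```

Emit:
play_rows([
  [0,0,1,0,0,0,-0.1],
  [0,0,1,0,0,0,-0.1],
  [0,0,1,0,0,0,-0.1],
  [0,0,1,0,0,0,-0.1],
  [0,0,0,0,0,0,-0.1],
])

```text
clock: 22.3
eef_pos: [0.5383, 0.0639, 0.0767]
tool_rot: [0.297, 0.641, -0.298, 0.641]
ft_force: [-2.4, 3.0, -0.8]
grip_width: 0.0474
```

Emit:
play_rows([
  [0,0,1,0,0,0,-0.1],
  [0,0,1,0,0,0,-0.1],
  [0,0,0,0,0,0,-0.1],
])

```text
clock: 22.55
eef_pos: [0.5397, 0.0623, 0.0767]
tool_rot: [0.297, 0.641, -0.298, 0.641]
ft_force: [-2.2, 2.2, -1.9]
grip_width: 0.0472
```

Emit:
play_rows([
  [0,0,1,0,0,0,-0.1],
  [0,0,1,0,0,0,-0.1],
  [0,0,1,0,0,0,-0.1],
  [0,0,0,0,0,0,-0.1],
])

```text
clock: 22.88
eef_pos: [0.5416, 0.06, 0.0767]
tool_rot: [0.297, 0.641, -0.298, 0.641]
ft_force: [-2.6, 3.3, -1.4]
grip_width: 0.0472
```

```bash
python3 - <<'E'
from h import *
delta(world(0,-.002,.077),B+np.pi/2)
p=look('side')
for t in('nose_edge','tail_edge','tail_board','handle','caddy'):print(t,[(np.round(a['centre'],3),dock(a['centre']),round(a['confidence'],2)) for a in pinpoint(t,p)[:1]])
E
```

```text
pos [0.5416 0.06   0.0767] dock [ 0.014  -0.0006] yaw 40.21 j6 0.98 f [-2.6  3.3 -1.4] w 0.0472 t 22.88
turn [0.005 0.    0.001] after-turn shift mm [ -0.3  -1.4 -14. ]
nose_edge [(array([ 0.644, -0.057,  0.004]), array([0.1695, 0.0023]), 0.8)]
tail_edge [(array([0.549, 0.056, 0.017]), array([0.0217, 0.0027]), 0.84)]
tail_board [(array([0.546, 0.054, 0.02 ]), array([ 0.021 , -0.0011]), 0.49)]
handle [(array([ 0.634, -0.048,  0.099]), array([0.1563, 0.0013]), 0.88)]
caddy [(array([ 0.593, -0.001,  0.01 ]), array([ 0.0934, -0.    ]), 0.67)]
```

The tail seems to be held up by finger friction. I'll back off to let it drop and look.

Emit:
play_rows([
  [0,0,-3,0,0,0,-0.1],
  [0,0,-5,0,0,0,-0.1],
  [0,0,-6,0,0,0,-0.1],
  [0,0,0,0,0,0,-0.1],
])

```text
clock: 23.52
eef_pos: [0.5324, 0.0714, 0.0772]
tool_rot: [0.297, 0.641, -0.298, 0.642]
ft_force: [0.7, 0.2, -0.2]
grip_width: 0.0469
```

```bash
python3 - <<'E'
from h import *
delta(world(0,-.002,.077),B+np.pi/2)
p=look('side')
cv2.imwrite('pics/s7.png',cv2.resize(p['frame'][100:280,240:400,::-1],None,fx=3.3,fy=3.3,interpolation=cv2.INTER_CUBIC))
for t in('nose_edge','tail_edge','tail_board','handle','caddy'):print(t,[(np.round(a['centre'],3),dock(a['centre']),round(a['confidence'],2)) for a in pinpoint(t,p)[:1]])
E
```

```text
pos [0.5324 0.0714 0.0772] dock [-0.0007 -0.0003] yaw 40.26 j6 1.0 f [ 0.7  0.2 -0.2] w 0.0469 t 23.52
turn [0.006 0.001 0.   ] after-turn shift mm [ 0.2 -1.7  0.7]
nose_edge [(array([ 0.642, -0.059,  0.004]), array([0.1695, 0.0004]), 0.91)]
tail_edge [(array([0.548, 0.057, 0.005]), array([0.0205, 0.0021]), 0.64)]
tail_board [(array([0.548, 0.056, 0.009]), array([0.0215, 0.0014]), 0.61)]
handle [(array([ 0.631, -0.046,  0.096]), array([0.1524, 0.    ]), 0.63)]
caddy [(array([ 0.592, -0.001,  0.007]), array([ 0.0933, -0.0014]), 0.6)]
```

View pics/s7.png

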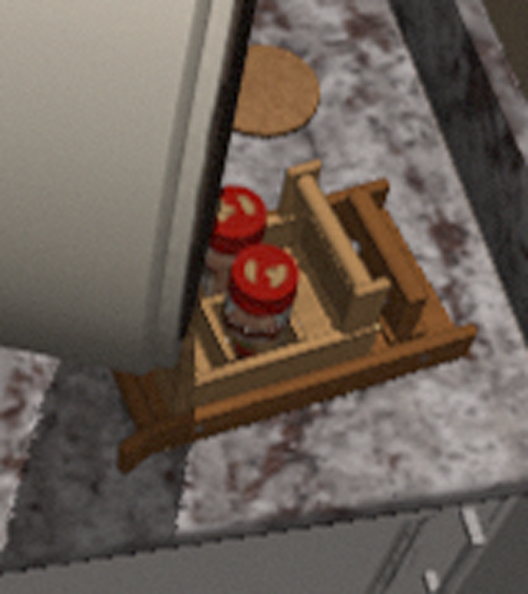

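The caddy has dropped flat past the sill, with the jars upright and a gap to the buffer near (395,300). Now I'll feel for the buffer.

Emit:
play_rows([
  [0,0,4,0,0,0,-0.1],
  [0,0,4,0,0,0,-0.1],
  [0,0,3,0,0,0,-0.1],
  [0,0,1,0,0,0,-0.1],
  [0,0,1,0,0,0,-0.1],
  [0,0,1,0,0,0,-0.1],
  [0,0,0,0,0,0,-0.1],
])

```text
clock: 24.4
eef_pos: [0.5403, 0.0615, 0.0767]
tool_rot: [0.298, 0.643, -0.297, 0.64]
ft_force: [-4.4, 4.9, 4.2]
grip_width: 0.0472
```

Emit:
play_rows([
  [0,0,1,0,0,0,-0.1],
  [0,0,1,0,0,0,-0.1],
  [0,0,0,0,0,0,-0.1],
])

```text
clock: 24.65
eef_pos: [0.5407, 0.0611, 0.0768]
tool_rot: [0.298, 0.644, -0.296, 0.639]
ft_force: [-6.6, 7.9, 5.2]
grip_width: 0.0469
```

```bash
python3 - <<'E'
from h import *
delta(world(0,-.002,.077),B+np.pi/2)
for n in('side','top'):
    p=look(n);im=cv2.imread(f'pics/{n}1.png')
    C=np.linalg.inv(p['camera_from_world']);v,u=np.mgrid[:384,:512]
    d=np.stack([(u-p['cx'])/p['fx'],-(v-p['cy'])/p['fy'],-np.ones_like(u,float)],-1)@C[:3,:3].T
    s=(.048-C[2,3])/d[...,2];W=C[:3,3]+s[...,None]*d
    x=(W[...,:2]-O)@ex;y=(W[...,:2]-O)@ey;g=im.max(2)
    for yy in(-.02,-.01,0,.01,.02):
        print(n,yy,[(a,int(np.median(g[(abs(y-yy)<.006)&(abs(x-a/1000)<.0015)]))) for a in range(154,200,3)])
    P=pts(p);L=P[...,:2]-O;lx=L@ex;ly=L@ey
    m=(abs(P[...,2]-.048)<.003)&(abs(ly)<.03)&(lx>.14)&(lx<.2)
    print('z48 now',np.histogram(lx[m],bins=np.arange(.14,.2,.003))[0])
    for t in('nose_edge','tail_edge','handle'):print(t,[(np.round(a['centre'],3),dock(a['centre']),round(a['confidence'],2)) for a in pinpoint(t,p)[:1]])
E
```

```text
pos [0.5407 0.0611 0.0768] dock [ 0.0125 -0.0006] yaw 40.3 j6 0.98 f [-6.6  7.9  5.2] w 0.0469 t 24.65
turn [ 0.007 -0.007  0.001] after-turn shift mm [ -0.2  -1.4 -12.5]
side -0.02 [(154, 140), (157, 80), (160, 37), (163, 13), (166, 9), (169, 16), (172, 14), (175, 24), (178, 25), (181, 62), (184, 57), (187, 59), (190, 57), (193, 59), (196, 53), (199, 85)]
side -0.01 [(154, 124), (157, 77), (160, 42), (163, 16), (166, 11), (169, 13), (172, 15), (175, 24), (178, 24), (181, 50), (184, 56), (187, 57), (190, 58), (193, 59), (196, 54), (199, 79)]
side 0 [(154, 129), (157, 73), (160, 38), (163, 11), (166, 10), (169, 10), (172, 17), (175, 26), (178, 26), (181, 49), (184, 55), (187, 56), (190, 57), (193, 61), (196, 55), (199, 78)]
side 0.01 [(154, 138), (157, 80), (160, 43), (163, 14), (166, 12), (169, 11), (172, 14), (175, 23), (178, 27), (181, 103), (184, 80), (187, 57), (190, 61), (193, 62), (196, 55), (199, 75)]
side 0.02 [(154, 140), (157, 140), (160, 141), (163, 83), (166, 10), (169, 6), (172, 14), (175, 25), (178, 22), (181, 102), (184, 134), (187, 68), (190, 59), (193, 60), (196, 53)
[... 769 characters left out ...]
2, 21), (175, 25), (178, 41), (181, 57), (184, 64), (187, 73), (190, 77), (193, 78), (196, 88), (199, 126)]
top 0.01 [(154, 179), (157, 167), (160, 135), (163, 88), (166, 42), (169, 16), (172, 25), (175, 30), (178, 44), (181, 60), (184, 70), (187, 73), (190, 77), (193, 77), (196, 88), (199, 127)]
top 0.02 [(154, 172), (157, 163), (160, 124), (163, 84), (166, 44), (169, 22), (172, 24), (175, 38), (178, 78), (181, 121), (184, 139), (187, 126), (190, 97), (193, 84), (196, 89), (199, 127)]
z48 now [0 0 0 0 0 0 0 0 0 0 0 0 0 0 0 0 0 0 0]
nose_edge [(array([ 0.697,  0.099, -0.   ]), array([0.0838, 0.144 ]), 0.24)]
tail_edge [(array([0.582, 0.262, 0.003]), array([-0.1146,  0.1602]), 0.4)]
handle []
```

```bash
python3 - <<'E'
from h import *
p=look('side');im=p['frame'][:,:,::-1];old=cv2.imread('pics/side1.png')
C=np.linalg.inv(p['camera_from_world'])
xs=np.arange(.150,.200,.001)
for yy in(-.03,-.02,-.01,0,.01,.02):
    W=np.array([world(x,yy,.048) for x in xs]);c=np.c_[W,np.ones(len(W))]@p['camera_from_world'].T
    u=(p['cx']+p['fx']*c[:,0]/-c[:,2]).astype(np.float32);v=(p['cy']-p['fy']*c[:,1]/-c[:,2]).astype(np.float32)
    f=lambda I:cv2.remap(I.max(2),u[:,None],v[:,None],cv2.INTER_LINEAR).ravel()
    print(yy,'\n old',*f(old)[10:40],'\n now',*f(np.ascontiguousarray(im))[10:40])
E
```

```text
-0.03 
 old 44 31 19 13 11 9 7 5 9 12 14 15 17 21 28 30 27 27 45 71 96 116 133 128 119 105 87 70 64 59 
 now 65 69 73 76 79 80 81 82 84 85 84 83 83 83 82 82 82 81 81 81 82 83 84 83 82 83 86 89 80 71
-0.02 
 old 47 36 23 11 1 4 7 10 13 16 14 12 14 19 22 23 24 25 24 25 40 58 69 74 76 71 64 59 56 55 
 now 57 57 57 57 58 58 58 61 63 65 83 104 121 132 144 150 154 159 161 163 162 158 156 158 161 161 162 163 161 158
-0.01 
 old 43 32 24 17 14 13 13 13 14 12 11 11 14 17 19 21 23 24 26 30 40 50 55 56 58 58 57 57 58 58 
 now 58 57 57 57 58 58 59 63 68 74 83 92 99 106 116 131 147 158 164 171 175 178 178 175 173 161 145 123 96 68
0 
 old 41 28 18 8 5 4 5 10 14 14 11 7 12 18 23 26 29 27 25 28 38 49 54 56 57 56 56 57 58 59 
 now 57 58 57 56 57 58 59 64 70 79 88 95 99 106 118 132 148 157 165 171 175 178 178 176 173 167 158 135 105 78
0.01 
 old 47 35 23 15 16 17 16 16 15 13 11 11 14 16 19 21 24 32 42 57 72 86 85 81 77 69 59 58 56 57 
 now 55 56 57 58 58 58 61 66 72 83 95 100 101 104 118 132 146 157 168 173 174 176 177 178 172 161 147 120 93 73
0.02 
 old 141 114 89 61 29 6 8 9 10 11 13 14 16 18 21 23 21 19 26 59 90 110 118 125 122 119 108 89 72 65 
 now 57 57 57 58 58 59 62 65 74 86 96 95 96 104 119 135 147 159 168 173 176 178 178 177 170 160 143 116 89 74
```

Emit:
play_rows([
  [0,0,1,0,0,0,-0.1],
  [0,0,0,0,0,0,-0.1],
  [0,0,0,0,0,0,-0.1],
])

```text
clock: 25.35
eef_pos: [0.5408, 0.0609, 0.0768]
tool_rot: [0.298, 0.644, -0.296, 0.639]
ft_force: [-7.9, 8.6, 5.6]
grip_width: 0.0469
```

Emit:
play_rows([
  [0,0,1,0,0,0,-0.1],
  [0,0,0,0,0,0,-0.1],
  [0,0,0,0,0,0,-0.1],
])

```text
clock: 25.6
eef_pos: [0.5409, 0.0607, 0.0767]
tool_rot: [0.298, 0.645, -0.296, 0.639]
ft_force: [-8.5, 10.6, 7.3]
grip_width: 0.0471
```

Emit:
play_rows([
  [-1,0,0,0,0,0,-0.1],
  [-1,0,0,0,0,0,-0.1],
  [0,0,0,0,0,0,-0.1],
  [0,0,0,0,0,0,-0.1],
])

```text
clock: 25.93
eef_pos: [0.5414, 0.06, 0.0779]
tool_rot: [0.298, 0.645, -0.296, 0.639]
ft_force: [-5.6, 8.6, 1.2]
grip_width: 0.0469
```

Emit:
play_rows([
  [0,0,1,0,0,0,-0.1],
  [0,0,0,0,0,0,-0.1],
  [0,0,0,0,0,0,-0.1],
])

```text
clock: 26.18
eef_pos: [0.5414, 0.0598, 0.0778]
tool_rot: [0.298, 0.645, -0.296, 0.638]
ft_force: [-7.0, 10.4, 1.3]
grip_width: 0.0472
```

Emit:
play_rows([
  [0,0,1,0,0,0,-0.1],
  [0,0,0,0,0,0,-0.1],
  [0,0,0,0,0,0,-0.1],
  [0,0,0,0,0,0,-0.1],
])

```text
clock: 26.52
eef_pos: [0.5416, 0.0596, 0.0778]
tool_rot: [0.298, 0.646, -0.296, 0.638]
ft_force: [-8.9, 11.6, 3.6]
grip_width: 0.0468
```

Emit:
play_rows([
  [-0.5,0,1,0,0,0,-0.1],
  [0,0,0,0,0,0,-0.1],
  [0,0,0,0,0,0,-0.1],
  [0,0,0,0,0,0,-0.1],
])

```text
clock: 26.85
eef_pos: [0.5418, 0.0593, 0.0783]
tool_rot: [0.298, 0.646, -0.295, 0.638]
ft_force: [-10.2, 13.3, 4.1]
grip_width: 0.0471
```

```bash
python3 - <<'E'
from h import *
delta(world(0,-.002,.077),B+np.pi/2)
p=look('side')
cv2.imwrite('pics/s8.png',cv2.resize(p['frame'][130:240,290:400,::-1],None,fx=5,fy=5,interpolation=cv2.INTER_CUBIC))
for t in('nose_edge','tail_edge','tail_board','handle','caddy'):print(t,[(np.round(a['centre'],3),dock(a['centre']),round(a['confidence'],2)) for a in pinpoint(t,p)[:1]])
E
```

```text
pos [0.5418 0.0593 0.0783] dock [ 0.0147 -0.0009] yaw 40.39 j6 0.97 f [-10.2  13.3   4.1] w 0.0471 t 26.85
turn [ 0.009 -0.013  0.002] after-turn shift mm [  1.3  -1.1 -14.7]
nose_edge [(array([ 0.644, -0.062,  0.002]), array([ 1.734e-01, -1.000e-04]), 0.56)]
tail_edge [(array([0.551, 0.054, 0.006]), array([0.0246, 0.0028]), 0.87)]
tail_board [(array([0.551, 0.051, 0.007]), array([0.0268, 0.0004]), 0.56)]
handle []
caddy [(array([ 0.599, -0.005,  0.006]), array([0.1006, 0.0014]), 0.92)]
```

View pics/s8.png

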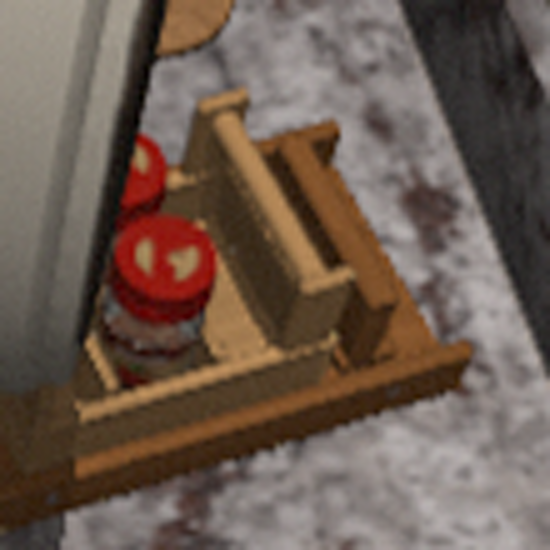

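The nose is up against the buffer: 16.8 N of push, where free sliding took about 4 N. That puts the compression at roughly 2.4 mm and at most 3.4 mm. I'll hold briefly, then back off.

Emit:
play_rows([
  [0,0,0,0,0,0,-0.1],
  [0,0,0,0,0,0,-0.1],
  [0,0,0,0,0,0,-0.1],
  [0,0,-2,0,0,0,-0.1],
  [0,0,-2,0,0,0,-0.1],
  [0,0,-2,0,0,0,-0.1],
  [0,0,-2,0,0,0,-0.1],
])

```text
clock: 27.73
eef_pos: [0.5405, 0.0608, 0.0787]
tool_rot: [0.297, 0.642, -0.298, 0.641]
ft_force: [-0.8, 0.1, 0.7]
grip_width: 0.047
```

Emit:
play_rows([
  [0,0,-4,0,0,0,-0.1],
  [0,0,-10,0,0,0,-0.1],
  [0,0,-20,0,0,0,-0.1],
  [-10,0,-25,0,0,0,-0.1],
  [-20,0,-25,0,0,0,-0.1],
  [-25,0,-25,0,0,0,-0.1],
  [-25,0,-25,0,0,0,-0.1],
  [-25,0,-25,0,0,0,-0.1],
  [0,0,-25,0,0,0,-0.1],
  [0,0,-25,0,0,0,-0.1],
  [0,0,-25,0,0,0,-0.1],
  [0,0,0,0,0,0,-0.1],
])

```text
clock: 28.73
eef_pos: [0.3874, 0.2422, 0.1848]
tool_rot: [0.296, 0.642, -0.296, 0.642]
ft_force: [0.1, -0.2, -0.5]
grip_width: 0.0466
```

```bash
python3 - <<'E'
from h import *
delta(world(0,-.002,.077),B+np.pi/2)
for n in('side','top'):
  p=look(n)
  cv2.imwrite(f'pics/{n}9.png',cv2.resize(p['frame'][90:290,200:420,::-1],None,fx=3,fy=3,interpolation=cv2.INTER_CUBIC))
  for t in('nose_edge','tail_edge','tail_board','handle','caddy','spice_a','measure','mill'):print(t,[(np.round(a['centre'],3),dock(a['centre']),round(a['confidence'],2)) for a in pinpoint(t,p)[:2]])
E
```

```text
pos [0.3874 0.2422 0.1848] dock [-0.2247 -0.0021] yaw 40.46 j6 1.42 f [ 0.1 -0.2 -0.5] w 0.0466 t 28.73
turn [ 0.01  -0.001 -0.   ] after-turn shift mm [1.078e+02 1.000e-01 2.247e+02]
nose_edge [(array([ 0.646, -0.06 ,  0.005]), array([0.1727, 0.0029]), 0.98), (array([0.613, 0.013, 0.017]), array([0.0959, 0.0243]), 0.35)]
tail_edge [(array([0.547, 0.056, 0.006]), array([0.0207, 0.0009]), 0.9), (array([ 0.647, -0.059,  0.004]), array([0.1733, 0.004 ]), 0.51)]
tail_board [(array([0.548, 0.053, 0.01 ]), array([0.0235, 0.0003]), 0.86), (array([0.7  , 0.094, 0.003]), array([0.0893, 0.1431]), 0.53)]
handle [(array([ 0.636, -0.048,  0.095]), array([0.1577, 0.0026]), 0.91)]
caddy [(array([ 0.597, -0.003,  0.002]), array([0.0976, 0.0015]), 0.95)]
spice_a [(array([0.612, 0.017, 0.012]), array([0.0918, 0.0261]), 0.96), (array([ 0.572, -0.017,  0.012]), array([ 0.0924, -0.0271]), 0.73)]
measure [(array([ 0.575,  0.264, -0.002]), array([-0.1205,  0.1559]), 0.66), (array([0.55 , 0.057, 0.007]), array([0.0218, 0.0037]), 0.58)]
mill [(array([0.701, 0.094, 0.003]), array([0.0903, 0.1429]), 0.96), (ar
[... 424 characters left out ...]
rray([ 0.54 ,  0.068, -0.002]), array([0.0065, 0.0031]), 0.43)]
handle [(array([ 0.637, -0.051,  0.096]), array([0.1602, 0.0019]), 0.82), (array([ 0.597, -0.007,  0.007]), array([ 0.101 , -0.0011]), 0.19)]
caddy [(array([ 0.596, -0.006,  0.008]), array([ 0.0996, -0.001 ]), 0.84), (array([ 0.646,  0.181, -0.001]), array([-0.0117,  0.1567]), 0.43)]
spice_a [(array([0.611, 0.019, 0.014]), array([0.0901, 0.0264]), 0.96), (array([ 0.571, -0.02 ,  0.018]), array([ 0.0938, -0.0293]), 0.57)]
measure [(array([ 0.58 ,  0.262, -0.001]), array([-0.1165,  0.158 ]), 0.73), (array([0.55 , 0.052, 0.007]), array([0.0254, 0.0012]), 0.36)]
mill [(array([ 0.699,  0.097, -0.003]), array([0.086 , 0.1439]), 0.85)]
```

View pics/side9.png

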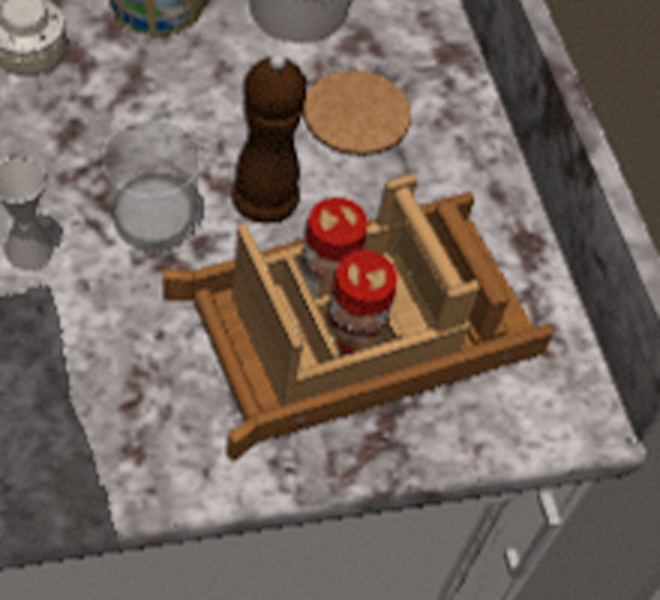

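```bash
python3 -c "
from h import *
print(job_done())"
```

```text
the job is handed in; nothing more can be done
None
```

The caddy is in its dock and the job is handed in; the clock was at about 29 s of the 72 s allowed.

**What I did**
- I gripped the dowel and lifted, but the bar did not turn in the grip. The caddy hung level for a moment, its tail about 2 cm up (limit 5 cm).
- I pitched the tool nose-up to put the tail back on the worktop, set the nose on the sill and let go. The networks then put the nose edge about 11 mm past the sill's middle and 20 mm up, with the tail about 2 mm up.
- I pushed high on the tail board over the sill, then backed off once so the tail dropped flat. Then I pressed against the buffer and withdrew.

**Buffer:** I could only judge its compression from force. The push peaked at about 17 N and was held for about half a second. Free sliding took about 4 N, so I estimate 2 to 2.5 mm pressed in, and at most about 3.4 mm.

**Last checks**
- **Tail:** its edge is 21–25 mm past the dock's origin.
- **Height:** the lower edges read about 5–8 mm up, against a 6 mm floor. The one exception is the nose from the top camera at 12 mm, above the 10 mm limit. The side camera put it at 5 mm, which is within the networks' roughly 4 mm error.
- **Jars and bystanders:** both jars look upright in their pockets. The mill and measure are within measuring error of where they started. The tumbler looks undisturbed in the pictures, but I did not measure its final position.
- **Arm:** it is clear of everything.

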